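Lift the price-card block out of the interlocked display row

ROBOT

A 6-joint arm with a two-finger parallel gripper is mounted at the origin on a cart in front of the work surface, level with it; the furniture and walls round the work are solid. World frame = base frame: x ahead of the robot, y to its left, z up, the work surface at z = 0. Lengths are in m, angles in rad, forces in N, time in s.
With the tool pointing down it reaches from about 0.3 to 0.875 m from the base axis. Payload 6.4 kg.
Tool frame: the origin (TCP) lies midway between the tips of the shut fingers; the grasp point (between the pads) lies ctrl.grip_depth behind it (ctrl.grip_depth is the distance from the TCP to the grasp point, in m); x points along the fingers, y is the direction in which the jaws open and shut, and the axes are right-handed (so a half turn about x gives the same grasp; the last joint's range is limited). The gripper opens to 85 mm and grips with 20 to 120 N. Pads are 22 mm wide; open, the fingers measure 114 mm over their backs; the gripper's body (76 mm by 85 mm) begins 54 mm behind the grasp point. The pads swing forward as they close: fully open they stand 13 mm farther back than shut.
Start: joints at [-1.381, 0.181, 1.607, -0, 1.354, -0.206], TCP at [0.222, -0.531, 0.231] pointing down, gripper open.
Joint ranges: [-2.99, 2.99], [-0.89, 2.07], [0.3, 2.58], [-1.14, 4.28], [0, 2.63], [-3.12, 3.12]. Speed limits (rad/s): [2.57, 2.57, 3.01, 3.14, 3.14, 3.14].

INTERFACE

Orientations are given as a unit quaternion [w, x, y, z].
In Python, from bench import ctrl gives the robot as it stands.
- The arm moves only by the shell command python3 -m creep 'ROWS'. ROWS is text: rows parted by semicolons, each of 7 numbers parted by spaces: the opening, from 0 (shut) to 1 (fully open), then the shift along the tool's x, y, z in cm, then the turn, a rotation vector about the tool's x, y, z in rad. In form: claw x y z ax ay az; .... A call has 1 to 10 rows; each row shifts and turns the pose as measured when the row begins, along the tool's axes as they then stand; what a row does not reach is not made up. A row lasts 1/8 s, in which the tool goes at most 62.5 mm and 10.7 degrees, less where a joint would pass 70% of its speed; a pose out of reach is approached as far as the arm can. A call with a gripper value outside its range is refused whole. The fingers move at their own pace and stop on an object; the grip force is fixed at half the most. Time passes only in rows, so rows that do not move let the fingers close. It gives the time, the measured TCP pose, the force and the opening at its end, in the units of the state.
- ctrl.get_obs(): the state, without advancing time (a new reading comes with each control period).
- ctrl.camera(name): name is "scene" or "top" or "wrist"; returns (picture, depth): 480x640x3 uint8, blue, green, red; 480x640 float32, m along the optical axis (not along the pixel's ray), 0 where there is no reading.
- ctrl.calibration(name): a dict with "mtx" (3x3 intrinsics, pixels), "R" (3x3) and "t" (3): a world point X has camera coordinates R X + t; the wrist camera has in their place "tool_from_camera" (4x4, takes a point from camera to tool coordinates, whose origin is the TCP and whose axes are the tool frame's). Camera axes: x right, y down, z forward; pixel columns grow to the right and rows downward; lengths in m; the calibration is good to about 2 mm. A picture is of the moment at which its call begins: read the wrist's pose just before it. calibration takes no time and is no camera call.
- ctrl.hand_in(): hands the job in, once; it reports no verdict.
Trained networks look in the newest picture that a camera, given by its name, has taken for a name from the list of things; names that differ only in an ending like _2 or _b are one class to them, and where a whole thing is asked for, a point or a joint stands for the part that bears it (a point fixed in the world has none). Each returns a list of dicts, best first, with "confidence" (0 to 1); they miss things now and then, are a little off and sometimes report something else, mostly with a low value. They report only what shows in the picture. A call takes as long as a camera call.
- ctrl.find_in(query, camera): "rect" ([left, top, right, bottom] in pixels, round what is visible of it).
The state is a dict: "time_s": time; "q": joint angles; "dq": joint speeds; "joint_efforts": joint torques, N m; "eef_pos": TCP position; "eef_rot": TCP orientation; "wrist_force": force on the tool from outside, world axes, zero at the start; "torque": the same for the moment, N m; "opening": opening from 0.0 (shut) to 1.0 (fully open).
Only numpy, scipy, OpenCV 4.12 (cv2) and the standard library are available. Lean on these libraries where they do the work, as an engineer would, in place of code of your own. Each camera call takes 0.05 s, during which the arm holds its last target.

TASK

The stock shown at the price-card block is sold out. Find the wooden block that carries the flat upright card board in the dovetailed display row, lift it straight up out from between its neighbours, and set it down gently, standing upright, in the empty plywood tray; leave the other blocks of the row where they stand.

Things in the scene. Friction and masses are not known exactly. Their poses are not given: they have to be found in the camera images.
- card_block_center (a point): Loose wooden block, 80 (local x) x 62 (local y, along the row, which runs away from the robot; plus the 18 mm tongue at +y) x 36 mm high, 0.25 kg; on it an upright flat board to grip: 14 mm thick in x, 40 wide in y, 50 high (whole: 86 high). Point: board's axis, 43 mm above the underside; z up. In one of 3 middle places of the row, dovetailed to both neighbours over the full 36 mm, 4-6 mm play: comes free only upward.
- post_block_center (a point): Neighbour in the row, not to be moved: loose block like the others (80 x 62 x 36 mm, 18 mm long dovetail tongue at +y, socket at -y, 0.5 kg), carrying a round post with mushroom head, 34 mm across, 44 mm high (80 over all). Point: middle of its body, 18 mm above the underside. Middle blocks stand 66 mm centre to centre.
- disc_block_center (a point): Neighbour in the row, not to be moved: same loose block, 0.5 kg, carrying a low round disc, 44 mm across, 14 mm high (50 over all). Point: middle of its body, 18 mm above the underside. Beyond the 3 middle blocks the row has fixed end blocks, 36 mm high, each with a round wooden knob on top, up to 97 mm above the table.
- tray: An empty square open plywood tray, 155 x 155 mm outside, 38 mm high, walls and floor 5 mm thick, fixed to the table to the right of the row. Origin: centre of its underside, on the table; its floor is 5 mm above that. z up.

How it is judged:
By the outcome, as a careful person would: the job done as asked, in the order asked, and still so for the second after the job is handed in, with the robot touching nothing.
It also fails if it takes over 38 s, if anything falls off the work surface, if the arm or the gripper's body presses on something with over 40 N, if the wrist force passes 120 N, or if a joint passes its speed limit or range.

## Working session

There is one attempt and no reset: what is moved stays moved. The work goes in short steps, Python scripts to look and compute and a shell command to move; the robot and the scene stay as the last step left them, time stands still between calls to the robot, and variables do not carry over. Pictures are saved under pics/ and viewed, and the job is handed in when it is done.

```bash
mkdir -p pics; ls; python3 - <<'E'
from bench import ctrl
import cv2,numpy as np
print(ctrl.get_obs(), ctrl.grip_depth)
for c in ["scene","top"]:
    p,d=ctrl.camera(c); cv2.imwrite(f"pics/{c}0.png",p); np.save(f"{c}0.npy",d)
    for n in ["card_block_center","post_block_center","disc_block_center","tray"]:
        print(c,n,[(r["rect"],round(r["confidence"],2)) for r in ctrl.find_in(n,c)][:3])
print(ctrl.get_obs()["time_s"])
E
```

```text
pics
{'time_s': 0.0, 'q': array([-1.38128400e+00,  1.81541418e-01,  1.60805209e+00,  8.35750933e-06,
        1.35375150e+00, -2.06309887e-01]), 'dq': array([-0.00141734,  0.00041629,  0.00022803,  0.000255  , -0.00210807,
        0.00024928]), 'joint_efforts': array([ 2.56157973e-04, -4.44875407e+01, -3.51333511e+01, -2.79769019e-04,
        8.94441182e-03, -1.78607712e-05]), 'eef_pos': array([ 0.22160675, -0.52997432,  0.23036262]), 'eef_rot': array([ 0.13841231,  0.69331161,  0.13965132, -0.69329543]), 'wrist_force': array([0.15222207, 0.08698141, 0.37814003]), 'torque': array([ 0.00883254,  0.04939729, -0.01407382]), 'opening': 1.001955899393336} 0.0187
scene card_block_center [([174.1, 221.4, 221.5, 276.2], 0.64)]
scene post_block_center [([194.2, 237.9, 253.5, 296.7], 0.63)]
scene disc_block_center [([212.6, 264.7, 267.4, 319.4], 0.56)]
scene tray []
top card_block_center [([207.3, 169.3, 254.5, 214.4], 0.71)]
top post_block_center [([214.7, 203.1, 256.3, 244.7], 0.97), ([350.5, 253.4, 436.3, 339.8], 0.54)]
top disc_block_center [([214.0, 234.6, 259.9, 279.1], 0.82)]
top tray [([348.4, 256.1, 433.8, 337.8], 0.89)]
0.5
```

View pics/scene0.png

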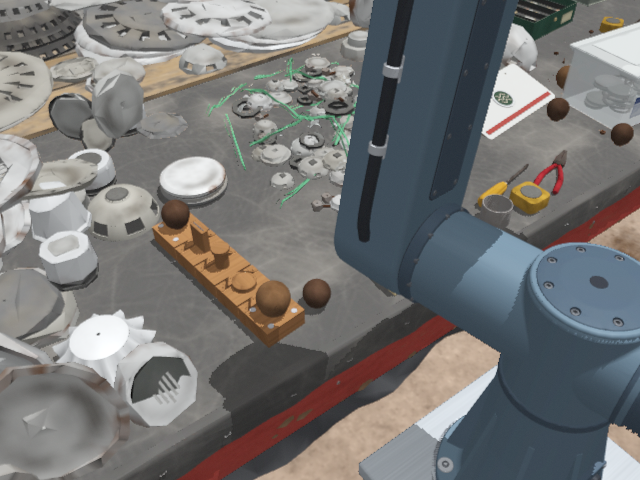

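View pics/top0.png

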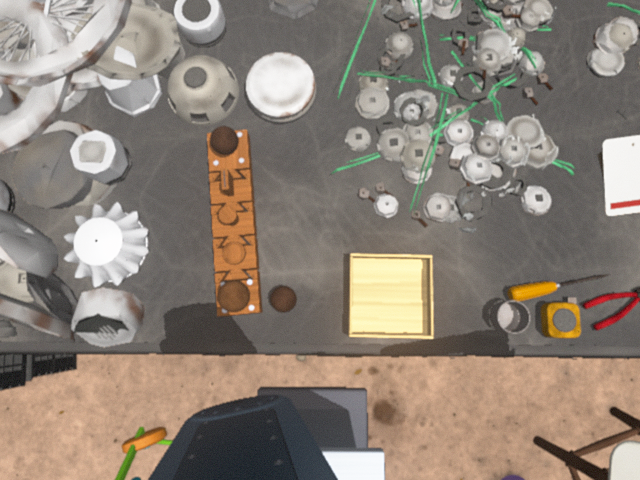

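```bash
cat > h.py <<'E'
import numpy as np
from bench import ctrl
def cloud(d,c):
    K=ctrl.calibration(c); M=np.array(K["mtx"]);v,u=np.mgrid[:480,:640]
    P=np.stack([(u-M[0,2])/M[0,0]*d,(v-M[1,2])/M[1,1]*d,d],-1)
    R=np.array(K["R"]);t=np.array(K["t"]).ravel()
    W=(P-t)@R; W[d<=0]=np.nan
    return W
E
python3 - <<'E'
import cv2
from h import *
for c,box in [("top",(190,150,280,310)),("scene",(150,200,290,340))]:
    W=cloud(np.load(f"{c}0.npy"),c)
    a,b,e,f=box
    p=cv2.imread(f"pics/{c}0.png")
    cv2.imwrite(f"pics/{c}0crop.png",cv2.resize(p[b:f,a:e],None,fx=4 if c=="scene" else 3.7,fy=4 if c=="scene" else 3.7,interpolation=cv2.INTER_CUBIC))
    r=W[b:f,a:e].reshape(-1,3)
    for lo,hi in [(.03,.042),(.045,.055),(.075,.083),(.083,.09),(.09,.1)]:
        s=r[(r[:,2]>lo)&(r[:,2]<hi)]
        if len(s):print(c,lo,hi,len(s),np.percentile(s,[2,50,98],axis=0).round(4).tolist())
W=cloud(np.load("top0.npy"),"top")
r=W[240:350,335:450].reshape(-1,3); 
s=r[(r[:,2]>.03)&(r[:,2]<.05)]; print("traywall",len(s),np.percentile(s,[1,50,99],axis=0).round(4).tolist())
print(cv2.minAreaRect(s[:,:2].astype(np.float32)*1000))
E
```

```text
top 0.03 0.042 4439 [[0.4118, 0.078, 0.0318], [0.5692, 0.1251, 0.0358], [0.7095, 0.1765, 0.0393]]
top 0.045 0.055 549 [[0.4134, 0.0351, 0.0453], [0.5074, 0.1205, 0.0491], [0.6452, 0.1424, 0.0535]]
top 0.075 0.083 441 [[0.4063, 0.0893, 0.0756], [0.5702, 0.1284, 0.0796], [0.7004, 0.1457, 0.0826]]
top 0.083 0.09 412 [[0.4053, 0.0928, 0.0832], [0.4467, 0.1301, 0.086], [0.6592, 0.1434, 0.0899]]
top 0.09 0.1 359 [[0.4115, 0.0975, 0.0902], [0.4273, 0.1144, 0.0938], [0.4447, 0.1322, 0.0981]]
scene 0.03 0.042 3885 [[0.3989, 0.0897, 0.0313], [0.5633, 0.1455, 0.0368], [0.7423, 0.1819, 0.0401]]
scene 0.045 0.055 574 [[0.4079, 0.1047, 0.0454], [0.5152, 0.1305, 0.05], [0.7099, 0.1598, 0.0546]]
scene 0.075 0.083 594 [[0.4033, 0.0976, 0.0752], [0.5767, 0.1355, 0.0799], [0.7274, 0.169, 0.0828]]
scene 0.083 0.09 518 [[0.4067, 0.0944, 0.0831], [0.6268, 0.1348, 0.0867], [0.7337, 0.1648, 0.0898]]
scene 0.09 0.1 452 [[0.4109, 0.0979, 0.0902], [0.431, 0.1225, 0.0933], [0.7342, 0.1574, 0.0983]]
traywall 969 [[0.355, -0.2491, 0.0304], [0.4331, -0.1789, 0.0376], [0.5104, -0.0939, 0.0417]]
((432.9058837890625, -171.89694213867188), (155.34095764160156, 155.2820281982422), 89.0501708984375)
```

View pics/top0crop.png

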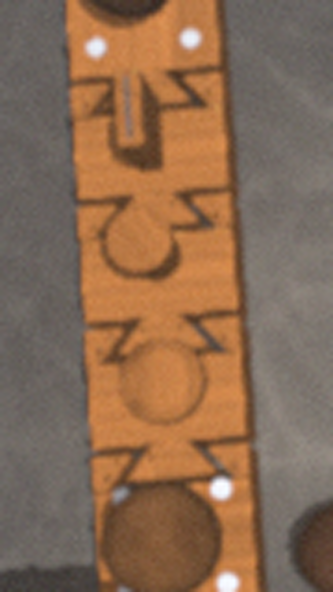

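View pics/scene0crop.png

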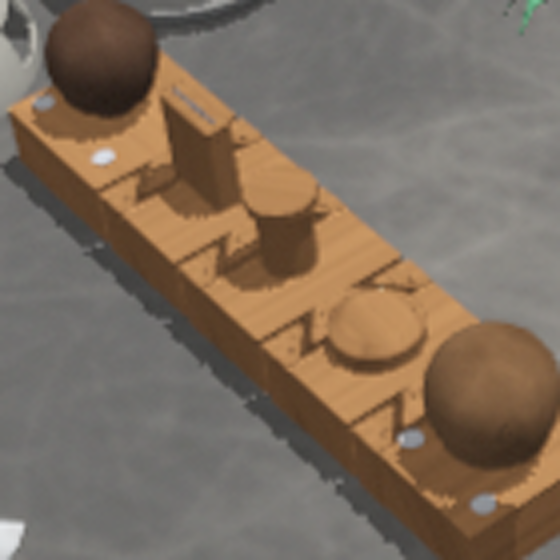

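```bash
python3 - <<'E'
import cv2
from h import *
from scipy.spatial.transform import Rotation as Ro
for c,box in [("top",(205,166,258,217)),("scene",(172,215,224,280))]:
    W=cloud(np.load(f"{c}0.npy"),c); a,b,e,f=box
    r=W[b:f,a:e].reshape(-1,3); s=r[(r[:,2]>.060)&(r[:,2]<.093)&(r[:,0]>.595)&(r[:,0]<.68)]
    print(c,len(s),np.percentile(s,[2,50,98],axis=0).round(4).tolist(),cv2.minAreaRect(s[s[:,2]>.08][:,:2].astype(np.float32)*1000))
    W2=W.reshape(-1,3); q=W2[(W2[:,2]>.033)&(W2[:,2]<.039)&(W2[:,0]>.38)&(W2[:,0]<.76)&(W2[:,1]>.05)&(W2[:,1]<.2)]
    print(c,"row",cv2.minAreaRect(q[:,:2].astype(np.float32)*1000), len(q))
    L=q[:,:2]-q[:,:2].mean(0); _,_,V=np.linalg.svd(L,full_matrices=False); print(q.mean(0),np.degrees(np.arctan2(V[0,1],V[0,0])))
o=ctrl.get_obs()
w,x,y,z=o["eef_rot"]; print(Ro.from_quat([x,y,z,w]).as_matrix().round(3))
print(ctrl.calibration("wrist")["tool_from_camera"])
E
```

```text
top 234 [[0.6217, 0.1289, 0.0611], [0.6381, 0.1351, 0.0848], [0.6608, 0.1437, 0.0884]] ((641.375732421875, 137.23171997070312), (39.96016311645508, 14.04431438446045), 6.682213306427002)
top row ((577.58251953125, 119.91273498535156), (362.27032470703125, 103.9597396850586), 6.215260028839111) 4428
[0.57556353 0.12782749 0.03582   ] -173.87496626200004
scene 279 [[0.6221, 0.1294, 0.0615], [0.6372, 0.14, 0.0814], [0.6617, 0.1454, 0.0889]] ((641.7926635742188, 137.1033172607422), (41.81269454956055, 15.620957374572754), 7.12229585647583)
scene row ((578.9720458984375, 118.7357177734375), (364.0007629394531, 105.9622573852539), 5.999520301818848) 3484
[0.55795247 0.13663626 0.03662053] -173.4093129473236
[[-0.     0.386 -0.923]
 [ 0.    -0.923 -0.386]
 [-1.    -0.    -0.   ]]
[[-5.04147518e-04 -3.25863357e-01  9.45416743e-01 -1.41291546e-01]
 [ 9.99999706e-01 -7.09865459e-04  2.88579857e-04  1.53363595e-04]
 [ 5.77081090e-04  9.45416611e-01  3.25863619e-01 -8.38983514e-02]
 [ 0.00000000e+00  0.00000000e+00  0.00000000e+00  1.00000000e+00]]
```

The scene and top views agree. The card board stands between the far knob and the post, at (0.6415, 0.137), with the row at yaw about 6.5° and tongues pointing to the robot. Its top-view pixels are about (227,183). The tray centre is (0.433, -0.172), at pixels about (391,296). I'll turn the jaws across the board and go over it at height.

```bash
python3 -m creep '1 0 0 0 0.14 0 0; 1 0 0 0 0.14 0 0; 1 0 -4.8 -3.8 0 0 0; 1 0 -4.8 -3.8 0 0 0; 1 0 -4.8 -3.8 0 0 0; 1 0 -4.8 -3.8 0 0 0; 1 0 -4.8 -3.8 0 0 0; 1 0 -4.8 -3.8 0 0 0'
cat >> h.py <<'E'
from scipy.spatial.transform import Rotation as Ro
def rot(o):
    w,x,y,z=o["eef_rot"]; return Ro.from_quat([x,y,z,w]).as_matrix()
def to(target,yawy):  # yawy: wanted angle of tool y in deg
    o=ctrl.get_obs(); R=rot(o); a=np.radians(yawy)
    y=np.array([np.cos(a),np.sin(a),0]); x=np.array([0,0,-1.]); G=np.stack([x,y,np.cross(x,y)],1)
    print("t",round(o["time_s"],2),"pos",o["eef_pos"].round(4),"F",o["wrist_force"].round(1),"op",round(o["opening"],3))
    print("shift cm",(R.T@(np.array(target)-o["eef_pos"])*100).round(2),"turn",Ro.from_matrix(R.T@G).as_rotvec().round(3))
E
python3 -c "
from h import *
to([.6415,.1372,.2],-83.5)"
```

```text
time_s: 1.5
eef_pos: [0.4212, -0.2168, 0.2318]
eef_rot: [0.036, 0.707, 0.033, -0.705]
wrist_force: [1.4, -0.6, 0.1]
opening: 0.999
t 1.5 pos [ 0.4212 -0.2168  0.2318] F [ 1.4 -0.6  0.1] op 0.999
shift cm [  3.12 -33.11 -25.35] turn [-0.016 -0.002 -0.004]
```

```bash
python3 -m creep '1 0 -4.8 -3.7 -0.016 0 0; 1 0 -4.8 -3.7 0 0 0; 1 0 -4.8 -3.7 0 0 0; 1 0 -4.8 -3.7 0 0 0; 1 0 -4.8 -3.7 0 0 0; 1 0 -4.8 -3.7 0 0 0; 1 0 -4 -3 0 0 0'
python3 -c "
from h import *
to([.6415,.1372,.17],-83.5)"
```

```text
time_s: 2.38
eef_pos: [0.6415, 0.1498, 0.2335]
eef_rot: [0.043, 0.709, 0.038, -0.703]
wrist_force: [0.7, -1.2, 0.8]
opening: 1.0
t 2.38 pos [0.6415 0.1498 0.2335] F [ 0.7 -1.2  0.8] op 1.0
shift cm [6.35 1.21 0.19] turn [ 0.001 -0.008 -0.007]
```

```bash
python3 -m creep '1 3 1.2 0.2 0 -0.008 -0.007; 1 3 0 0 0 0 0; 1 0 0 0 0 0 0'
python3 - <<'E'
from h import *
import cv2
to([.6415,.1372,.12],-83.5)
o=ctrl.get_obs(); p,d=ctrl.camera("wrist"); cv2.imwrite("pics/w1.png",p)
print([(r["rect"],round(r["confidence"],2)) for r in ctrl.find_in("card_block_center","wrist")])
K=ctrl.calibration("wrist"); M=np.array(K["mtx"]);T=np.array(K["tool_from_camera"])
v,u=np.mgrid[:480,:640]
P=np.stack([(u-M[0,2])/M[0,0]*d,(v-M[1,2])/M[1,1]*d,d],-1)[d>0]
W=(P@T[:3,:3].T+T[:3,3])@rot(o).T+o["eef_pos"]
s=W[(abs(W[:,0]-.6415)<.035)&(abs(W[:,1]-.137)<.03)&(W[:,2]>.07)&(W[:,2]<.095)]
print(len(s),np.percentile(s,[2,50,98],axis=0).round(4).tolist())
s=s[s[:,2]>.08]; print(len(s)); print(cv2.minAreaRect(s[:,:2].astype(np.float32)*1000) if len(s) else 0)
E
```

```text
time_s: 2.75
eef_pos: [0.6426, 0.1424, 0.172]
eef_rot: [0.043, 0.706, 0.043, -0.705]
wrist_force: [0.5, -0.3, 0.6]
opening: 1.002
t 2.75 pos [0.6426 0.1424 0.172 ] F [ 0.5 -0.3  0.6] op 1.002
shift cm [5.2  0.51 0.18] turn [ 0.008 -0.001  0.   ]
[([275.9, 183.7, 368.9, 278.7], 0.6)]
1096 [[0.6256, 0.1302, 0.0739], [0.647, 0.1377, 0.0845], [0.6642, 0.1451, 0.0859]]
1031
((644.2123413085938, 137.4156951904297), (40.154876708984375, 14.034285545349121), 5.742424964904785)
```

View pics/w1.png

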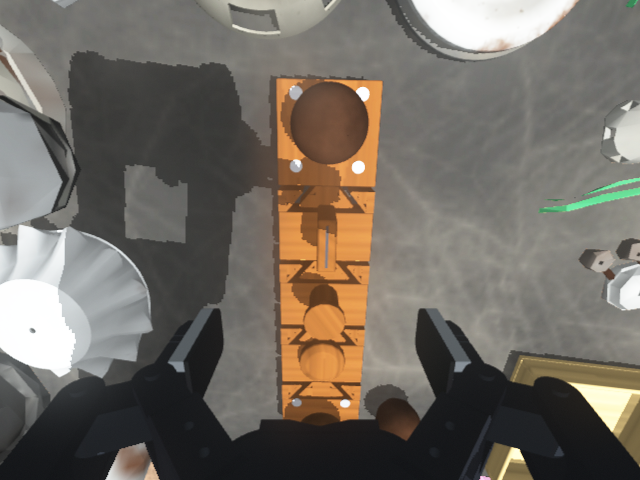

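The wrist view shows the board at about (326,248) px, midway between the fingers. It puts the board at (0.643, 0.137) with yaw about 6°, agreeing with the other cameras to within 3 mm. I'll correct the offset and go down.

```bash
python3 -m creep '1 2 0.5 0.1 0.006 0 0; 1 4 0 0 0 0 0; 1 3 0 0 0 0 0; 1 0 0 0 0 0 0'
python3 -c "
from h import *
to([.6425,.1372,.046],-83.6)"
```

```text
time_s: 3.35
eef_pos: [0.6479, 0.1352, 0.0865]
eef_rot: [0.04, 0.711, 0.04, -0.701]
wrist_force: [-0.5, -0.3, 0.8]
opening: 1.0
t 3.35 pos [0.6479 0.1352 0.0865] F [-0.5 -0.3  0.8] op 1.0
shift cm [ 4.04 -0.26  0.58] turn [ 0.001 -0.015 -0.001]
```

```bash
python3 -m creep '1 1.5 -0.2 0.5 0 -0.015 0; 1 1.2 0 0 0 0 0; 1 0 0 0 0 0 0'
python3 -c "
from h import *
to([.6425,.1372,.046],-83.6)"
```

```text
time_s: 3.72
eef_pos: [0.6445, 0.1363, 0.0608]
eef_rot: [0.04, 0.707, 0.039, -0.705]
wrist_force: [-0.4, -1.1, 0.4]
opening: 1.003
t 3.73 pos [0.6445 0.1363 0.0608] F [-0.4 -1.1  0.4] op 1.003
shift cm [ 1.47 -0.11  0.2 ] turn [ 0.    -0.004 -0.002]
```

```bash
python3 -m creep '1 1 -0.1 0.2 0 -0.004 -0.002; 1 0.5 0 0 0 0 0; 1 0 0 0 0 0 0; 1 0 0 0 0 0 0'
python3 -c "
from h import *
to([.6425,.1372,.046],-83.6)"
```

```text
time_s: 4.22
eef_pos: [0.6434, 0.1373, 0.0461]
eef_rot: [0.04, 0.707, 0.04, -0.705]
wrist_force: [-1.1, 0.1, 1.3]
opening: 1.001
t 4.22 pos [0.6434 0.1373 0.0461] F [-1.1  0.1  1.3] op 1.001
shift cm [ 0.01 -0.    0.09] turn [ 0.001 -0.002  0.   ]
```

```bash
python3 -m creep '0.4 0 0 0 0 0 0; 0.4 0 0 0 0 0 0; 0.4 0 0 0 0 0 0; 0.25 0 0 0 0 0 0; 0.25 0 0 0 0 0 0; 0.25 0 0 0 0 0 0'; python3 -m creep '0 0 0 0 0 0 0; 0 0 0 0 0 0 0; 0 0 0 0 0 0 0;0 0 0 0 0 0 0'
python3 - <<'E'
from h import *
import cv2
to([.6425,.1372,.046],-83.6)
p,d=ctrl.camera("wrist"); cv2.imwrite("pics/w2.png",p)
E
```

```text
time_s: 4.97
eef_pos: [0.6439, 0.1373, 0.0469]
eef_rot: [0.04, 0.707, 0.04, -0.705]
wrist_force: [-1.0, -0.5, 0.4]
opening: 0.249
time_s: 5.48
eef_pos: [0.6441, 0.1374, 0.047]
eef_rot: [0.04, 0.707, 0.04, -0.705]
wrist_force: [0.3, -0.1, 1.2]
opening: 0.156
t 5.47 pos [0.6441 0.1374 0.047 ] F [ 0.3 -0.1  1.2] op 0.156
shift cm [ 0.1  -0.    0.16] turn [ 0.001 -0.004  0.   ]
```

View pics/w2.png

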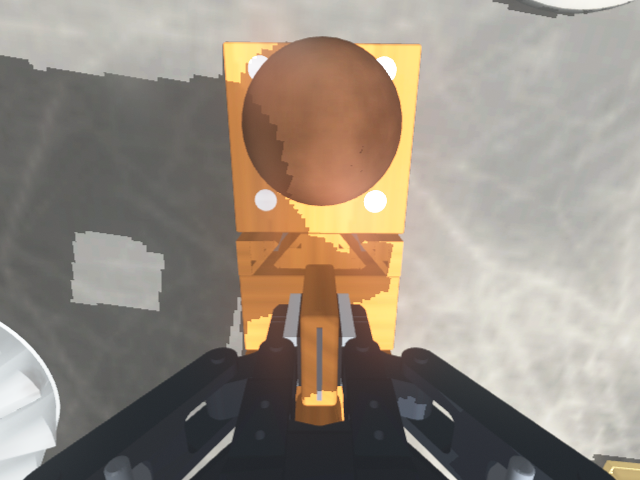

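The board is held between the pads at (320,330) px, with the opening at 0.156, about 13 mm. I'll lift slowly and watch the force.

```bash
python3 -m creep '0 -0.3 0 0 0 0 0; 0 -0.3 0 0 0 0 0;0 -0.3 0 0 0 0 0;0 -0.3 0 0 0 0 0'
python3 -c "
from h import *
to([.644,.1374,.09],-83.6)"
```

```text
time_s: 6.02
eef_pos: [0.6426, 0.1373, 0.0582]
eef_rot: [0.04, 0.706, 0.04, -0.706]
wrist_force: [-1.1, -0.1, -2.0]
opening: 0.156
t 6.03 pos [0.6426 0.1373 0.0582] F [-1.1 -0.1 -2. ] op 0.156
shift cm [-3.18  0.   -0.14] turn [ 0.001 -0.     0.   ]
```

```bash
python3 -m creep '0 -0.3 0 -0.12 0 0 0; 0 -0.4 0 -0.04 0 0 0;0 -0.4 0 -0.04 0 0 0;0 -0.4 0 -0.04 0 0 0'
python3 -c "
from h import *
to([.644,.1374,.1],-83.6)"
```

```text
time_s: 6.52
eef_pos: [0.6452, 0.1376, 0.0743]
eef_rot: [0.04, 0.706, 0.04, -0.706]
wrist_force: [-0.5, 0.8, -2.9]
opening: 0.156
t 6.53 pos [0.6452 0.1376 0.0743] F [-0.5  0.8 -2.9] op 0.156
shift cm [-2.57  0.    0.12] turn [ 0.001 -0.     0.   ]
```

```bash
python3 -m creep '0 -0.4 0 0.1 0 0 0; 0 -0.4 0 -0.03 0 0 0;0 -0.5 0 -0.03 0 0 0;0 -0.5 0 -0.03 0 0 0; 0 -0.5 0 0 0 0 0; 0 -0.8 0 0 0 0 0; 0 -1.5 0 0 0 0 0; 0 -2 0 0 0 0 0; 0 -2 0 0 0 0 0; 0 0 0 0 0 0 0'
python3 - <<'E'
from h import *
import cv2
to([.447,-.172,.16],-90.9)
p,d=ctrl.camera("scene"); cv2.imwrite("pics/s2.png",p[180:360,130:370].repeat(3,0).repeat(3,1))
E
```

```text
time_s: 7.78
eef_pos: [0.6464, 0.1376, 0.1691]
eef_rot: [0.04, 0.708, 0.04, -0.704]
wrist_force: [1.3, -0.5, -2.5]
opening: 0.157
t 7.78 pos [0.6464 0.1376 0.1691] F [ 1.3 -0.5 -2.5] op 0.157
shift cm [ 0.8  28.53 23.28] turn [ 0.128 -0.005  0.   ]
```

View pics/s2.png

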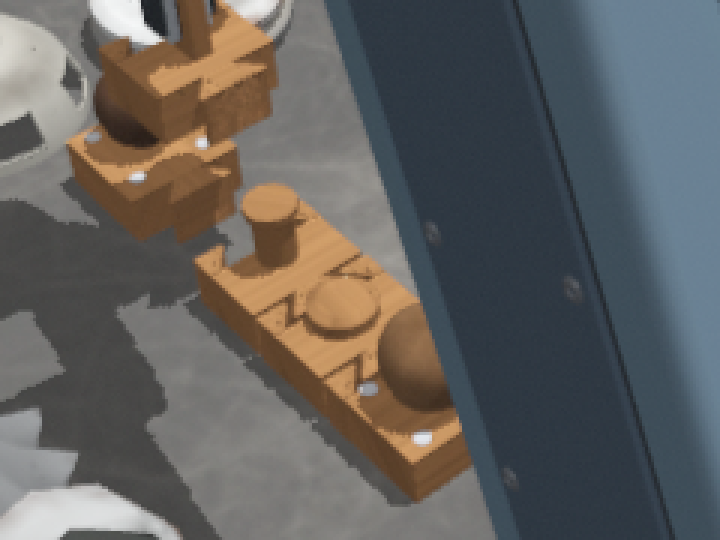

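The scene view shows the card block lifted clear, at about (190,80) in the crop, with the post and disc blocks still in place. I'll carry it at this height to the tray.

```bash
python3 -m creep '0 0 1.8 1.4 0 -0.005 0; 0 0 3.6 3 0 0 0; 0 0 3.6 3 0 0 0; 0 0 3.6 3 0 0 0; 0 0 3.6 3 0 0 0; 0 0 3.6 3 0 0 0; 0 0 3.6 3 0 0 0; 0 0 2.6 2 0 0 0; 0 0 1.2 1 0 0 0; 0 0 0 0 0 0 0'
python3 -c "
from h import *
to([.4435,-.172,.15],-90.9)"
```

```text
time_s: 9.07
eef_pos: [0.4437, -0.1643, 0.1621]
eef_rot: [-0.039, -0.702, -0.041, 0.71]
wrist_force: [0.8, 0.4, -1.1]
opening: 0.159
t 9.07 pos [ 0.4437 -0.1643  0.1621] F [ 0.8  0.4 -1.1] op 0.159
shift cm [1.2  0.76 0.1 ] turn [0.129 0.011 0.004]
```

```bash
python3 -m creep '0 0 0.7 0.1 0.06 0.01 0.004; 0 0 0 0 0.06 0 0; 0 0 0 0 0 0 0; 0 0 0 0 0 0 0'
python3 - <<'E'
from h import *
import cv2
to([.4435,-.172,.1],-90.9)
p,d=ctrl.camera("top"); np.save("top1.npy",d); cv2.imwrite("pics/t1.png",p)
q,d=ctrl.camera("wrist"); cv2.imwrite("pics/w3.png",q)
E
```

```text
time_s: 9.57
eef_pos: [0.4451, -0.1679, 0.1612]
eef_rot: [0.003, -0.707, 0.001, 0.707]
wrist_force: [0.5, -0.8, -2.6]
opening: 0.154
t 9.57 pos [ 0.4451 -0.1679  0.1612] F [ 0.5 -0.8 -2.6] op 0.154
shift cm [6.12 0.43 0.15] turn [0.011 0.001 0.002]
```

View pics/w3.png

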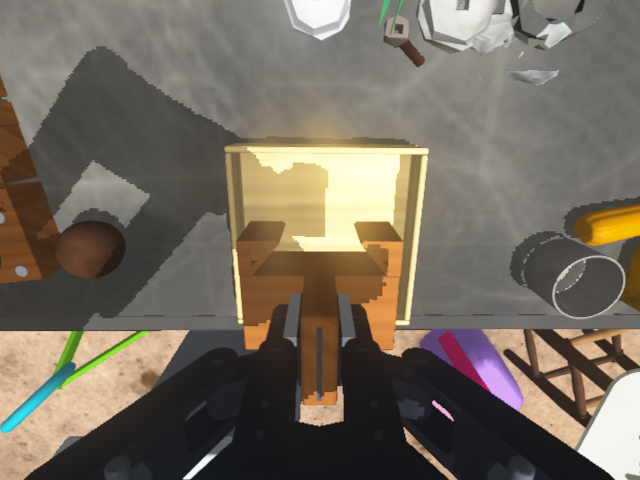

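View pics/t1.png

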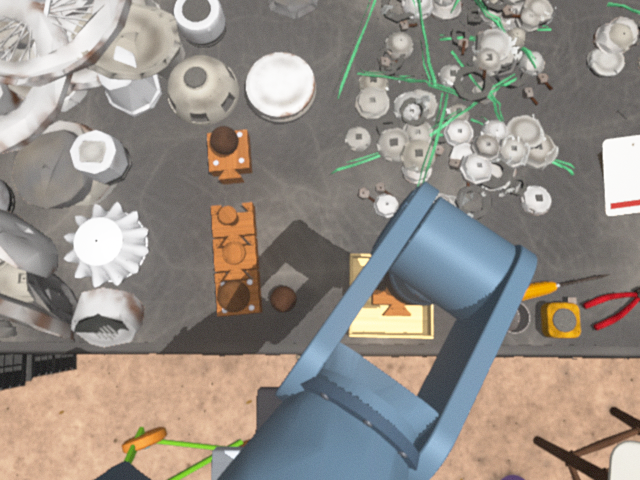

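The block hangs upright over the tray, tongue toward the robot, with the neighbours in place (top view at about (230,235)). I'll go down.

```bash
python3 -m creep '0 1.5 0.4 0.1 0.01 0 0; 0 2.2 0 0 0 0 0; 0 2 0 0 0 0 0; 0 1 0 0 0 0 0; 0 0 0 0 0 0 0'
python3 -c "
from h import *
to([.4435,-.172,.052],-90.9)"
```

```text
time_s: 10.3
eef_pos: [0.4431, -0.1722, 0.0894]
eef_rot: [0.007, -0.706, 0.005, 0.708]
wrist_force: [-0.5, -0.2, -2.9]
opening: 0.155
t 10.3 pos [ 0.4431 -0.1722  0.0894] F [-0.5 -0.2 -2.9] op 0.155
shift cm [ 3.74 -0.01 -0.04] turn [-0.     0.002  0.003]
```

```bash
python3 -m creep '0 1 0 0 0 0.002 0.003; 0 1 0 0 0 0 0; 0 0.7 0 0 0 0 0; 0 0.4 0 0 0 0 0; 0 0 0 0 0 0 0; 0 0 0 0 0 0 0'
python3 -c "
from h import *
to([.4435,-.172,.052],-90.9)"
```

```text
time_s: 11.05
eef_pos: [0.4443, -0.173, 0.0577]
eef_rot: [-0.005, 0.708, -0.006, -0.706]
wrist_force: [-0.3, -0.4, -1.7]
opening: 0.155
t 11.05 pos [ 0.4443 -0.173   0.0577] F [-0.3 -0.4 -1.7] op 0.155
shift cm [ 0.57 -0.1   0.08] turn [-0.    -0.003 -0.002]
```

```bash
python3 -m creep '0 0.2 0 0 0 -0.003 -0.002; 0 0.15 0 0 0 0 0; 0 0.1 0 0 0 0 0; 0 0 0 0 0 0 0; 0 0 0 0 0 0 0'
python3 -c "
from h import *
to([.4435,-.172,.052],-90.9)"
```

```text
time_s: 11.68
eef_pos: [0.4448, -0.1733, 0.0535]
eef_rot: [-0.005, 0.707, -0.006, -0.707]
wrist_force: [0.3, -0.4, -2.0]
opening: 0.156
t 11.68 pos [ 0.4448 -0.1733  0.0535] F [ 0.3 -0.4 -2. ] op 0.156
shift cm [ 0.15 -0.13  0.13] turn [-0.    -0.001 -0.001]
```

```bash
python3 -m creep '0 0.1 0 0 0 0 0; 0 0 0 0 0 0 0'; python3 -m creep '0 0.1 0 0 0 0 0; 0 0 0 0 0 0 0';
```

```text
time_s: 11.92
eef_pos: [0.4448, -0.1734, 0.0525]
eef_rot: [-0.005, 0.707, -0.006, -0.707]
wrist_force: [-1.0, 0.1, -1.7]
opening: 0.154
time_s: 12.18
eef_pos: [0.445, -0.1736, 0.0521]
eef_rot: [-0.005, 0.707, -0.006, -0.707]
wrist_force: [-0.3, -0.2, -2.4]
opening: 0.155
```

```bash
python3 -m creep '0 0.1 0 0 0 0 0; 0 0.1 0 0 0 0 0'; python3 -m creep '0 0.1 0 0 0 0 0; 0 0 0 0 0 0 0'
```

```text
time_s: 12.42
eef_pos: [0.4451, -0.1737, 0.052]
eef_rot: [-0.005, 0.707, -0.006, -0.707]
wrist_force: [-6.1, 2.8, 13.5]
opening: 0.157
time_s: 12.68
eef_pos: [0.4453, -0.1738, 0.0522]
eef_rot: [-0.005, 0.707, -0.006, -0.707]
wrist_force: [0.0, -0.1, -2.0]
opening: 0.159
```

The block has touched the floor: contact at TCP z = 0.052, as predicted, with a 13 N peak while pressing. I'll open gradually.

```bash
python3 -m creep '0.18 0 0 0 0 0 0; 0.22 0 0 0 0 0 0; 0.3 0 0 0 0 0 0; 0.4 0 0 0 0 0 0; 0.5 0 0 0 0 0 0; 0.5 0 0 0 0 0 0'
python3 - <<'E'
from h import *
import cv2
to([.4435,-.172,.2],-90.9)
q,d=ctrl.camera("wrist"); cv2.imwrite("pics/w4.png",q)
E
```

```text
time_s: 13.42
eef_pos: [0.4458, -0.1742, 0.0522]
eef_rot: [-0.005, 0.708, -0.006, -0.707]
wrist_force: [0.1, -0.6, 0.4]
opening: 0.498
t 13.43 pos [ 0.4458 -0.1742  0.0522] F [ 0.1 -0.6  0.4] op 0.498
shift cm [-14.78  -0.19   0.21] turn [ 0.    -0.001 -0.002]
```

View pics/w4.png

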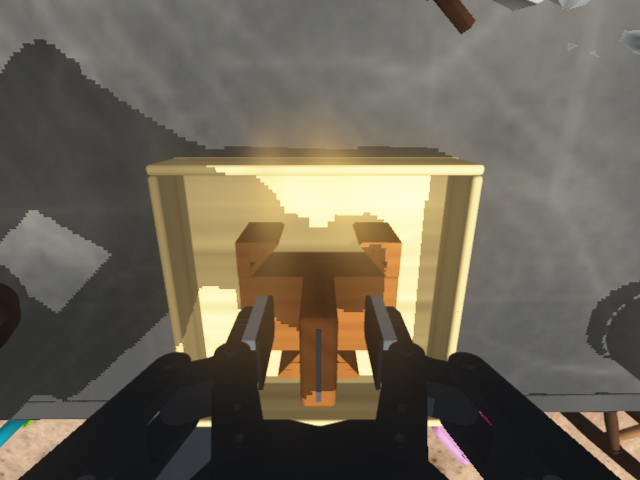

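The block stands free in the tray with the pads open on both sides, the board at about (320,340) px. I'll back straight up.

```bash
python3 -m creep '0.5 -0.5 0 0 0 0 0; 0.5 -1 0 0 0 0 0; 0.5 -2 0 0 0 0 0; 0.5 -3 0 0 0 0 0; 0.5 -3 0 0 0 0 0; 0.5 -3 0 0 0 0 0; 0.5 -3 0 0 0 0 0;  0.5 0 0 0 0 0 0; 0.5 0 0 0 0 0 0; 0.5 0 0 0 0 0 0'
python3 - <<'E'
from h import *
import cv2
o=ctrl.get_obs(); p,d=ctrl.camera("wrist"); cv2.imwrite("pics/w5.png",p)
K=ctrl.calibration("wrist"); M=np.array(K["mtx"]);T=np.array(K["tool_from_camera"])
v,u=np.mgrid[:480,:640]
P=np.stack([(u-M[0,2])/M[0,0]*d,(v-M[1,2])/M[1,1]*d,d],-1)[d>0]
W=(P@T[:3,:3].T+T[:3,3])@rot(o).T+o["eef_pos"]
s=W[(abs(W[:,0]-.4415)<.04)&(abs(W[:,1]+.173)<.05)]
for lo,hi in [(.035,.047),(.08,.1)]:
    r=s[(s[:,2]>lo)&(s[:,2]<hi)]; print(len(r),np.percentile(r,[2,50,98],axis=0).round(4).tolist(), cv2.minAreaRect(r[:,:2].astype(np.float32)*1000))
p,d=ctrl.camera("top"); cv2.imwrite("pics/t5.png",p)
W=cloud(d,"top")
for n,(cx,cy),lo,hi in [("post",(.576,.130),.074,.086),("disc",(.51,.123),.045,.055)]:
    for nm,Q in [("before",cloud(np.load("top0.npy"),"top")),("now",W)]:
        s=Q.reshape(-1,3); s=s[(np.hypot(s[:,0]-cx,s[:,1]-cy)<.035)&(s[:,2]>lo)&(s[:,2]<hi)]
        print(n,nm,len(s),np.mean(s,0).round(4))
E
```

```text
time_s: 14.72
eef_pos: [0.4451, -0.1735, 0.2161]
eef_rot: [-0.004, 0.708, -0.007, -0.706]
wrist_force: [0.5, 0.1, -0.1]
opening: 0.504
3718 [[0.4034, -0.2123, 0.0365], [0.4408, -0.1718, 0.0395], [0.4756, -0.1348, 0.041]] ((438.9726867675781, -173.4200897216797), (80.22054290771484, 75.28730010986328), 89.04633331298828)
800 [[0.427, -0.18, 0.0838], [0.4473, -0.1735, 0.0894], [0.4654, -0.1668, 0.091]] ((445.61822509765625, -173.34410095214844), (13.437983512878418, 39.95175552368164), 89.20711517333984)
post before 266 [0.5758 0.1302 0.0798]
post now 268 [0.5758 0.1302 0.0796]
disc before 395 [0.5097 0.1232 0.0489]
disc now 399 [0.5099 0.1236 0.0489]
```

View pics/w5.png

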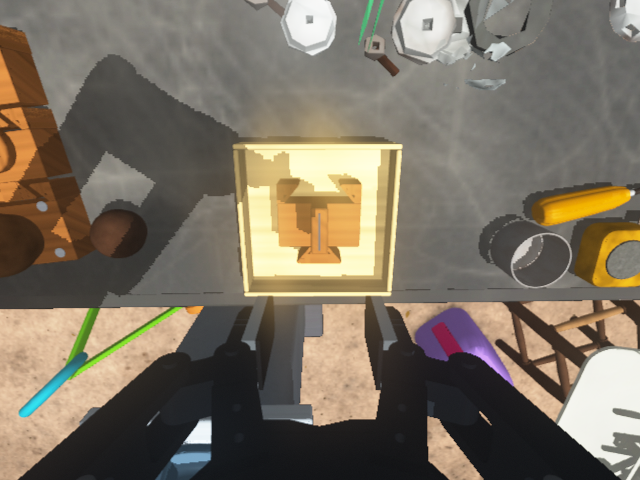

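View pics/t5.png

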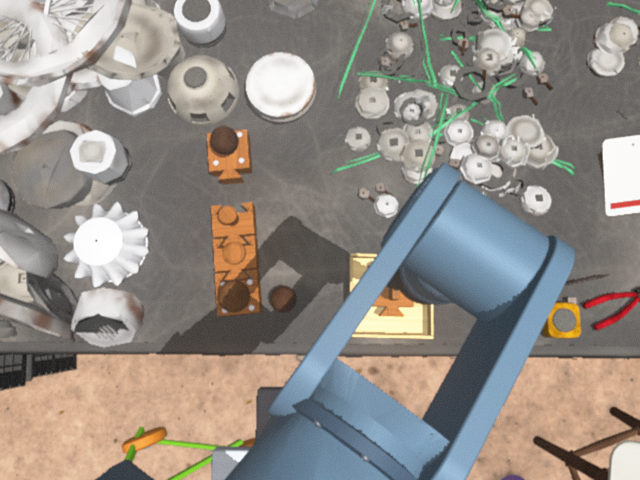

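The wrist view shows the block upright near the middle of the tray, at about (320,220) px, clear of all walls. Its top is 90 mm above the table, matching the 5 mm floor plus 86 mm. The top view shows the neighbours unmoved.

```bash
python3 -c "
from bench import ctrl
print(ctrl.hand_in())"
```

```text
the job is handed in; nothing more can be done
None
```

I lifted the card block straight up out of the row and set it down upright in the tray. I then opened the gripper, backed the arm straight up clear of it and handed the job in at about 15 s.

- **Block in tray:** the last wrist picture shows it standing level near the tray's middle, clear of all the walls. Its body top is at about 40 mm and the board top at about 90 mm, as expected on the 5 mm floor.
- **Neighbours:** the post block's position is unchanged and the disc block reads within 0.5 mm of before, which is within measuring noise.
- **Forces:** the highest wrist force I read was about 15 N, when the block touched down. It is only read at the end of each move call, so a brief higher peak could have gone unseen.
- **Checks:** none failed. The cameras disagreed on the board's position by up to 3 mm, which didn't affect the grasp.

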